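# Set out the small granite memorial

### The arm

A 6-joint arm with a two-finger parallel gripper is mounted at the origin on the work surface. World frame = base frame: x ahead of the robot, y to its left, z up, the work surface at z = 0. Lengths are in mm, angles in rad, forces in N, time in s.
With the tool pointing down it reaches from about 400 to 925 mm from the base axis. Payload 12.5 kg.
Tool frame: the origin (TCP) lies midway between the tips of the shut fingers; the grasp point (between the pads) lies 19 mm behind it; z points along the fingers, y is the line along which they close (so a half turn about z gives the same grasp; the last joint's range is limited). The gripper opens to 95 mm and grips with 3 to 60 N. Pads are 20 mm wide; open, the fingers measure 119 mm over their backs; the gripper's body (75 mm by 180 mm) begins 59 mm behind the grasp point.
Start: joints at [1.156, 0.491, 1.559, -0, 1.092, -0.106], TCP at [189.93, 595.46, 214.661] pointing down, gripper open.
Joint ranges: [-3.1, 3.1], [-0.84, 2.19], [0.05, 2.79], [-1.13, 4.28], [0.06, 2.93], [-2.69, 2.69]. Speed limits (rad/s): [2.22, 2.22, 2.79, 3.14, 3.14, 3.14].

### API

Orientations are given as [roll, pitch, yaw] about the fixed x, y, z axes, in that order (R = Rz(yaw) Ry(pitch) Rx(roll)).
In Python, from cell import * gives the robot as it stands.
- The arm moves only by the tool servo_tool, never from a script. Its argument "moves" is one flat list of numbers, 5 for each row, row after row: the shift along the world's x, y, z as a fraction of full scale, then the turn about the world's z as a fraction of full scale, then the opening, from 0 (shut) to 1 (fully open). A call has 1 to 12 rows; each row is the pose to reach, as a shift and turn from the pose commanded when the call began, turning the shorter way round; what a row does not reach only later rows make up. Full scale, the value 1, is 400 mm for a shift and 180 degrees for a turn. A row lasts 1/12 s, in which the tool goes at most 41.7 mm and 7.16 degrees, less where a joint would pass 70% of its speed; a pose out of reach is approached as far as the arm can. A call with a number of a shift or a turn outside -1 to 1 is refused whole. A call with a gripper value outside its range is refused whole. The fingers move at their own pace and stop on an object; the grip force is fixed at half the most. Time passes only in rows, so rows that repeat a pose let the fingers close. It gives the time, the measured TCP pose, the force, the opening and the grip force at its end, in the units of the state.
- state(): the state, without advancing time (a new reading comes with each control period).
- read_camera(name): name is "side" or "top"; returns (picture, depth): 400x640x3 uint8, blue, green, red; 400x640 float32, mm along the optical axis (not along the pixel's ray), 0 where there is no reading.
- get_calibration(name): a dict with "K" (3x3 intrinsics, pixels), "R" (3x3) and "t" (3): a world point X has camera coordinates R X + t. Camera axes: x right, y down, z forward; pixel columns grow to the right and rows downward; lengths in mm; the calibration is good to about 2 mm. A picture is of the moment at which its call begins. get_calibration takes no time and is no camera call.
- job_done(): hands the job in; it is judged then, once.
The state is a dict: "t": time; "joints": joint angles; "qvel": joint speeds; "tau": joint torques, N m; "eef_pos": TCP position; "tcp_rot": TCP orientation; "ft_force": force on the tool from outside, world axes, zero at the start; "moment": the same for the moment, N m; "opening": opening from 0.0 (shut) to 1.0 (fully open); "grip_force": force on a finger pad.
Only numpy, scipy, OpenCV 4.12 (cv2) and the standard library are available. Lean on these libraries where they do the work, as an engineer would, in place of code of your own. Each camera call takes 0.05 s, during which the arm holds its last target. There are 200 camera calls.

### The job

Set out the small memorial for viewing, in this order: lay the larger granite slab flat on the middle of the plywood board and square with it, lay the smaller slab centred and square on top of it, and stand the brass vase upright on the middle of the smaller slab. Last, lift the engraved plaque out of its slotted block and lean it against the robot's side of the low wooden rail, near the rail's middle and parallel to it, its foot on the bench and its top tipped back towards the rail by about 15 degrees. Set each piece down gently without dropping it, let go of it before taking the next, and leave the tape, the magnifier and the brush where they lie.

Things in the scene. Friction and masses are not known exactly. Their poses are not given: they have to be found in the camera images.
- base_slab: larger polished speckled grey granite slab, lying flat, loose: 60 (its x) x 130 (its y) x 25 mm thick, about 0.5 kg; origin at the centre of its underside, z up. Goes on the board first.
- top_slab: smaller polished speckled grey granite slab, lying flat, loose: 44 (its x) x 90 (its y) x 22 mm thick, about 0.24 kg; origin at the centre of its underside, z up. Goes on the larger slab.
- vase: small round brass flower vase, 80 mm tall, standing upright, loose, about 0.22 kg: foot 36 mm across, narrow waist, cylindrical belly 42 mm across from 34 to 56 mm above the foot, neck 32 mm across at 68 mm, open flared rim 42 mm across at the top; origin at the centre of its underside, z up. Goes on the smaller slab.
- plaque: black slate plaque engraved with a pale moon and stars, loose, about 0.27 kg: 10 mm thick (its x), 85 mm wide (its y), 120 mm tall (its z); origin at the centre of its lower edge face. At the start it stands upright in the slot of the block (rack), its lower edge 8 mm above the bench, engraved side (-x) towards the robot, back plain black; its top 88 mm stick out of the slot.
- rack: fixed medium-brown wooden block that holds the plaque: 54 (its x) x 110 (its y) x 40 mm tall, with an open-ended slot 14 mm wide along its y, slot floor 8 mm above the bench; origin at the centre of its underside, z up.
- board: fixed plywood board flat on the bench: 120 (its x) x 180 (its y) x 12 mm thick; origin at the centre of its underside (its upper face is at z = 12 mm), z up. The memorial is stacked on its middle, slabs' long sides along its y.
- rail: fixed low upright rail of dark wood: 200 mm long (its y), 20 mm thick (its x from -10 to +10 mm), 50 mm tall; two small braces 30 mm tall behind it (+x to 40 mm). The plaque leans against its plain face at x = -10 mm, which looks to the robot. Origin at the centre of the underside of the upright, z up.
- tape: roll of cream masking tape lying flat, loose, not to be disturbed: 90 mm across, 64 mm hole, 24 mm high; origin at the centre of its underside.
- magnifier: black round magnifying glass lying flat, loose, not to be disturbed: ring 71 mm across, 10 mm high, handle reaching to 119 mm along its y; origin under the centre of the ring.
- brush: dusting brush lying beyond the far row of things, roughly crosswise to the robot, loose, not to be disturbed: 200 mm long along its x, 42 mm wide, 20 mm high; origin under its middle.
Not all that is in view belongs to the job. Leave any green or red look-alike of the board alone. Leave any orange or turquoise look-alike of the plaque alone.

How it is judged (in metres and radians):
On the way, in this order (a step that is already met when the one before it is completed fails the run):
1. the larger slab lies centred and square on the board, let go (z of base_slab in the frame of board between 0.007 and 0.017 m and horizontal distance between base_slab and board below 0.015 m and angle between the y axis of base_slab and the y axis of board, either way round below 0.17 rad and angle between base_slab's own z axis and vertical below 0.06 rad and contact force between the fingers and base_slab below 0.2 N and linear speed of base_slab below 0.02 m/s and angular speed of base_slab below 0.15 rad/s), for 0.2 s.
2. the smaller slab lies centred and square on the larger one, let go (z of top_slab in the frame of base_slab between 0.02 and 0.03 m and horizontal distance between top_slab and base_slab below 0.012 m and angle between the y axis of top_slab and the y axis of base_slab, either way round below 0.17 rad and angle between top_slab's own z axis and vertical below 0.06 rad and contact force between the fingers and top_slab below 0.2 N and linear speed of top_slab below 0.02 m/s and angular speed of top_slab below 0.15 rad/s), for 0.2 s.
3. the vase stands upright on the middle of the smaller slab, let go (z of vase in the frame of top_slab between 0.017 and 0.027 m and horizontal distance between vase and top_slab below 0.012 m and angle between vase's own z axis and vertical below 0.08 rad and contact force between the fingers and vase below 0.2 N and linear speed of vase below 0.02 m/s and angular speed of vase below 0.15 rad/s), for 0.2 s.
4. the plaque leans against the rail, foot on the bench, let go (angle between plaque's own z axis and vertical between 0.1 and 0.45 rad and contact force between plaque and rail above 0.05 N and height (world z) of plaque below 0.01 m and x of plaque in the frame of rail between -0.06 and -0.012 m and y of plaque in the frame of rail between -0.045 and 0.045 m and angle between the y axis of plaque and the y axis of rail, either way round below 0.2 rad and contact force between the fingers and plaque below 0.2 N and linear speed of plaque below 0.02 m/s and angular speed of plaque below 0.15 rad/s), for 0.2 s.
At the end, for the whole second after the job is handed in: All released, at rest: larger slab on board (centres 15 mm), smaller on it (12 mm), both flat, square to 10 deg; vase upright on that (12 mm); plaque foot on bench, leaning on rail's robot side, tipped 6-26 deg, within 45 mm of rail middle, parallel to 11 deg (all of step 1 and all of step 2 and all of step 3 and all of step 4); the robot touches nothing.
It fails at once if the larger slab is dropped or knocked: it moves faster than 0.45 m/s while not held (a fall of 10 mm) (contact force between the fingers and base_slab below 0.01 N and linear speed of base_slab above 0.45 m/s).
It fails at once if the smaller slab is dropped or knocked: it moves faster than 0.45 m/s while not held (a fall of 10 mm) (contact force between the fingers and top_slab below 0.01 N and linear speed of top_slab above 0.45 m/s).
It fails at once if the vase is dropped or knocked: it moves faster than 0.45 m/s while not held (a fall of 10 mm) (contact force between the fingers and vase below 0.01 N and linear speed of vase above 0.45 m/s).
It fails at once if the plaque is dropped or knocked: it moves faster than 0.45 m/s while not held (a fall of 10 mm) (contact force between the fingers and plaque below 0.01 N and linear speed of plaque above 0.45 m/s).
It fails at once if the tape, magnifier or brush is pushed more than 25 mm from where it lay (distance of any of tape, magnifier, brush from where it was at the start of the episode above 0.025 m).
It also fails if it takes over 128 s, if anything falls off the work surface, if the arm or the gripper's body presses on something with over 40 N, if the wrist force passes 120 N, or if a joint passes its speed limit or range.

## Working session

There is one attempt and no reset: what is moved stays moved. The work goes in short steps, Python scripts to look and compute and a tool call to move; the robot and the scene stay as the last step left them, time stands still between calls to the robot, and variables do not carry over. Pictures are saved under pics/ and viewed, at most 14 in all, crops included, and the job is handed in when it is done.

Besides the shell and the picture viewer there is one more tool, called by a JSON object that holds its "fn" and its "kwargs". servo_tool: Moves the arm, as the interface text tells. Its arguments: {"type":"object","properties":{"moves":{"type":"array"}},"required":["moves"]}

```bash
mkdir -p pics; ls; cat > h.py <<'E'
from cell import *
import numpy as np, cv2
def snap(name,save=None):
    im,d=read_camera(name)
    if save: cv2.imwrite('pics/'+save+'.png',im)
    np.savez('last_'+name,im=im,d=d); return im,d
def cloud(name,d):
    c=get_calibration(name);K,R,t=map(np.array,(c['K'],c['R'],c['t']))
    v,u=np.mgrid[:400,:640]
    P=np.stack([(u-K[0,2])/K[0,0]*d,(v-K[1,2])/K[1,1]*d,d],-1)
    W=(P-t)@R; W[d==0]=np.nan; return W
E
python3 - <<'E'
from h import *
for n in ('top','side'):
    snap(n,n+'0'); c=get_calibration(n); print(n,-np.array(c['R']).T@c['t'],np.array(c['K'])[0,0])
print(state())
E
```

```text
pics
top [ 447.03114107   60.5684506  1159.44014541] 421.5550453328365
side [   70.77061392 -1073.09298592   819.47687433] 488.4477792034915
{'t': 0.1, 'joints': array([ 1.15642593e+00,  4.91451104e-01,  1.55943588e+00,  9.05852436e-06,
        1.09167910e+00, -1.05590390e-01]), 'qvel': array([-2.12075754e-03, -3.28042313e-03, -3.84758123e-04, -6.82451293e-06,
       -1.43039053e-03,  3.44792608e-04]), 'tau': array([ 2.99657469e-03, -6.13624120e+01, -2.58609670e+01,  6.93891034e-02,
        4.70163196e-02, -1.01757254e-05]), 'eef_pos': array([189.81143684, 595.23529636, 214.13379865]), 'tcp_rot': array([-3.14062549e+00, -1.10583648e-04,  2.83280841e+00]), 'ft_force': array([ 0.21243576,  0.43698519, -0.44709936]), 'moment': array([-0.0071002 ,  0.01833716,  0.00561346]), 'grip_force': 0.0, 'opening': 1.001736976456809}
```

View pics/top0.png

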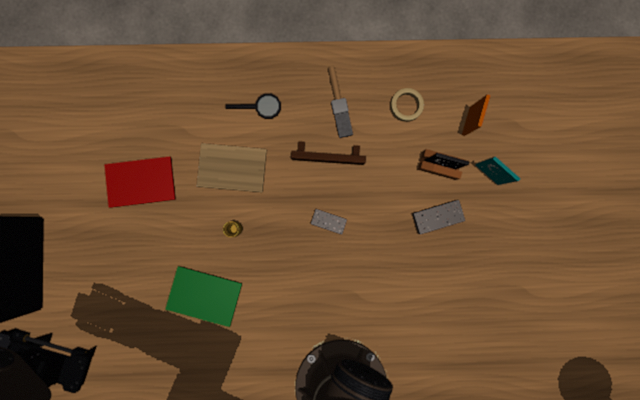

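View pics/side0.png

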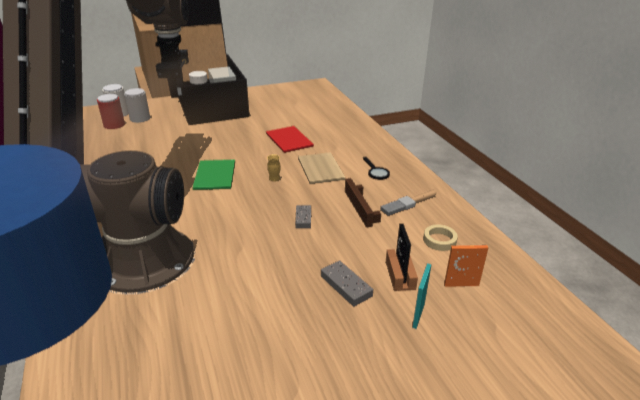

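Top view: the plywood board is at (232,167), with look-alikes in red (140,182) and green (204,295). The black plaque stands in the brown block at (443,164), with look-alikes in orange (474,115) and turquoise (496,170). The larger slab is at (438,216), the smaller at (329,221), the vase at (233,228) and the rail at (328,157). The plain plywood board and the black plaque in the brown block fit the description. Next I confirm them in one crop and measure.

```bash
cat > m.py <<'E'
from h import *
def rect(W,win,zlo,zhi,label):
    u0,v0,u1,v1=win; P=W[v0:v1,u0:u1].reshape(-1,3); P=P[(P[:,2]>zlo)&(P[:,2]<zhi)]
    (c,s,a)=cv2.minAreaRect(P[:,:2].astype(np.float32))
    # yaw of long side
    if s[0]<s[1]: a+=90
    a=(a+90)%180-90
    print(label,'c',np.round(c,1),'size',np.round(s,1),'long-axis deg',round(a,1),'zmed',round(float(np.median(P[:,2])),1),len(P))
E
python3 - <<'E'
from m import *
L=np.load('last_top.npz');W=cloud('top',L['d'])
print('bench z',[np.round(W[v,u],1) for u,v in((280,250),(380,130),(500,250))])
rect(W,(405,190,475,242),15,40,'base'); rect(W,(300,200,356,242),14,35,'top')
rect(W,(190,138,274,200),6,30,'board'); rect(W,(215,215,250,245),70,95,'vase rim')
rect(W,(215,215,250,245),15,95,'vase all')
rect(W,(284,145,372,170),42,60,'rail'); rect(W,(410,140,475,185),30,48,'rack');rect(W,(410,140,475,185),100,140,'plaque top')
rect(W,(410,140,475,185),55,140,'plaque')
rect(W,(465,145,525,190),15,200,'turq');rect(W,(450,85,500,140),15,200,'orange');rect(W,(385,80,430,128),12,40,'tape')
rect(W,(320,60,360,142),8,40,'brush')
im=L['im'];S=np.load('last_side.npz')['im']
a=cv2.resize(im[130:240,180:530],(780,245),interpolation=3);b=cv2.resize(S[130:340,240:500],(400,323),interpolation=3)
o=np.zeros((580,790,3),np.uint8);o[:245,:780]=a;o[250:573,:400]=b;cv2.imwrite('pics/crop1.png',o)
E
```

```text
bench z [array([367.3, 153.7,  -2.5]), array([ 6.927e+02, -1.313e+02, -4.000e-01]), array([ 351.4, -451.1,    2.4])]
base c [ 448.6 -278.6] size [ 60.1 132.2] long-axis deg -74.8 zmed 25.5 1077
top c [443.8  21.3] size [89.7 43.5] long-axis deg 70.2 zmed 22.3 541
board c [589.4 282.1] size [182.4 137.6] long-axis deg 83.0 zmed 11.8 2891
vase rim c [430.6 274.1] size [38.9 38.6] long-axis deg 86.0 zmed 77.8 108
vase all c [430.4 272.3] size [40.3 40.2] long-axis deg 30.1 zmed 70.7 211
rail c [615.6  18.2] size [199.8  20.7] long-axis deg 84.7 zmed 49.8 583
rack c [ 591.  -289.4] size [110.5  55.3] long-axis deg 73.6 zmed 40.3 468
plaque top c [ 591.6 -286.1] size [85.4 10.9] long-axis deg 73.1 zmed 127.1 225
plaque c [ 591.5 -286.1] size [85.4 11.2] long-axis deg 73.0 zmed 114.3 358
turq c [ 575.3 -392. ] size [144.9  44.6] long-axis deg 71.3 zmed 87.2 659
orange c [ 713.3 -373.6] size [12.1 87.2] long-axis deg -18.3 zmed 87.1 540
tape c [ 759.5 -203.5] size [87.9 89.7] long-axis deg -87.5 zmed 24.2 477
brush c [774.4 -14.8] size [199.7  41.9] long-axis deg 11.4 zmed 18.2 796
```

View pics/crop1.png

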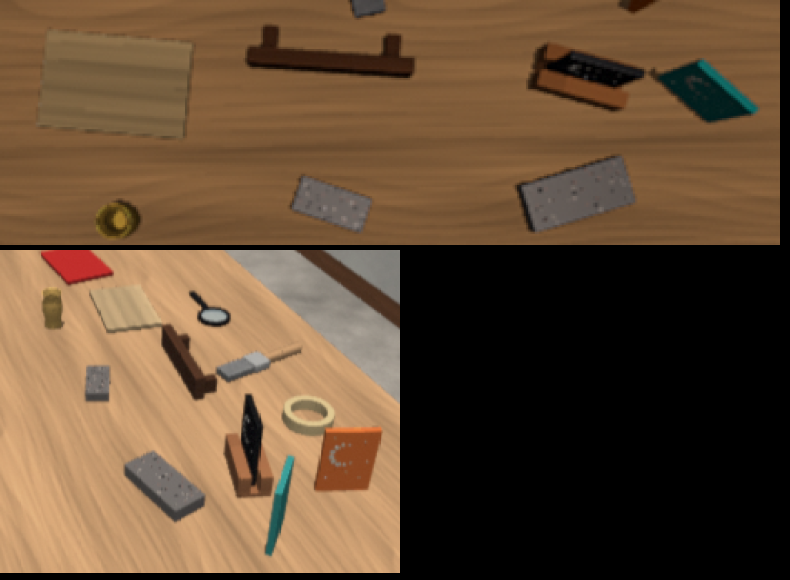

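The crop confirms the choice: plain plywood board, black engraved plaque in the brown block, and the two granite slabs at their given sizes. The board's measured width (137 mm against 120) is off, so I redo it by colour and start moving.

```bash
cat > b.py <<'E'
from m import *
L=np.load('last_top.npz');W=cloud('top',cv2.medianBlur(L['d'],5));hsv=cv2.cvtColor(L['im'],cv2.COLOR_BGR2HSV).astype(int)
print('board px',hsv[167,232],'bench',hsv[215,280],hsv[130,210])
c=get_calibration('top');K,R,t=map(np.array,(c['K'],c['R'],c['t']));C=-R.T@t
w=L['im'][135:205,185:280]
m=np.full(w.shape[:2],2,np.uint8);m[4:-4,4:-4]=3;m[22:48,25:70]=1
m,_,_=cv2.grabCut(w,m,None,np.zeros((1,65)),np.zeros((1,65)),6,cv2.GC_INIT_WITH_MASK)
v,u=np.nonzero(m&1);r=(np.stack([(u+185-K[0,2])/K[0,0],(v+135-K[1,2])/K[1,1],u*0+1.],1))@R
P=C+r*((12-C[2])/r[:,2])[:,None]
print('grabcut',cv2.minAreaRect(P[:,:2].astype(np.float32)))
for z in (8,9,10): rect(W,(190,138,274,200),z,30,'board%d'%z)
E
python3 b.py
```

```text
board px [ 17 118 121] bench [ 14 140 129] [ 14 141 132]
grabcut ((590.0498657226562, 279.0312805175781), (256.5719909667969, 189.42393493652344), 88.7857666015625)
board8 c [597.6 282.4] size [180.6 120.2] long-axis deg 83.4 zmed 11.8 2885
board9 c [597.6 282.3] size [179.6 119.7] long-axis deg 83.5 zmed 11.8 2836
board10 c [597.3 282.3] size [178.5 119.3] long-axis deg 83.6 zmed 11.8 2749
```

{"fn": "servo_tool", "kwargs": {"moves": [0.625, -1, 0, -0.317, 1, 0.625, -1, 0, -0.317, 1, 0.625, -1, 0, -0.317, 1, 0.625, -1, 0, -0.317, 1, 0.625, -1, 0, -0.317, 1, 0.625, -1, 0, -0.317, 1, 0.625, -1, 0, -0.317, 1, 0.625, -1, 0, -0.317, 1, 0.625, -1, 0, -0.317, 1, 0.625, -1, 0, -0.317, 1, 0.625, -1, 0, -0.317, 1, 0.625, -1, 0, -0.317, 1]}}

```text
t: 1.1
eef_pos: [442.0, 191.8, 214.6]
tcp_rot: [3.141, 0.001, 1.834]
ft_force: [-0.0, -0.2, 0.2]
opening: 0.998
grip_force: 0.0
```

{"fn": "servo_tool", "kwargs": {"moves": [0.02, -1, -0.2, 0, 1, 0.02, -1, -0.2, 0, 1, 0.02, -1, -0.2, 0, 1, 0.02, -1, -0.2, 0, 1, 0.02, -1, -0.2, 0, 1, 0.02, -1, -0.2, 0, 1, 0.02, -1, -0.2, 0, 1, 0.02, -1, -0.2, 0, 1, 0.02, -1, -0.2, 0, 1, 0.02, -1, -0.2, 0, 1, 0.02, -1, -0.2, 0, 1, 0.02, -1, -0.2, 0, 1]}}

```text
t: 2.1
eef_pos: [447.4, -205.7, 133.9]
tcp_rot: [-3.141, -0.001, 1.834]
ft_force: [0.6, 1.4, 0.3]
opening: 0.996
grip_force: 0.0
```

{"fn": "servo_tool", "kwargs": {"moves": [0.002, -0.184, 0, 0, 1, 0.002, -0.184, 0, 0, 1, 0.002, -0.184, 0, 0, 1, 0.002, -0.184, -0.1, 0, 1, 0.002, -0.184, -0.17, 0, 1, 0.002, -0.184, -0.22, 0, 1, 0.002, -0.184, -0.26, 0, 1, 0.002, -0.184, -0.29, 0, 1, 0.002, -0.184, -0.31, 0, 1, 0.002, -0.184, -0.32, 0, 1, 0.002, -0.184, -0.325, 0, 1, 0.002, -0.184, -0.325, 0, 1]}}

```text
t: 3.1
eef_pos: [448.9, -277.7, 4.9]
tcp_rot: [3.141, 0.0, 1.838]
ft_force: [0.3, 0.9, -0.6]
opening: 0.998
grip_force: 0.0
```

{"fn": "servo_tool", "kwargs": {"moves": [0, 0, 0, 0, 0.4, 0, 0, 0, 0, 0.4, 0, 0, 0, 0, 0.4, 0, 0, 0, 0, 0.4, 0, 0, 0, 0, 0.4, 0, 0, 0, 0, 0.4, 0, 0, 0, 0, 0.4, 0, 0, 0, 0, 0.4, 0, 0, 0, 0, 0.4, 0, 0, 0, 0, 0.4]}}

```text
t: 3.93
eef_pos: [448.5, -278.2, 4.8]
tcp_rot: [-3.141, -0.0, 1.837]
ft_force: [-3.3, -1.3, 4.9]
opening: 0.627
grip_force: 30.0
```

{"fn": "servo_tool", "kwargs": {"moves": [0, 0, 0.03, 0, 0, 0, 0, 0.1, 0, 0, 0, 0, 0.2, 0, 0, 0, 0, 0.3, 0, 0, 0.05, 0.07, 0.3, 0, 0, 0.1, 0.15, 0.3, 0, 0, 0.15, 0.24, 0.3, -0.03, 0, 0.2, 0.33, 0.3, -0.06, 0, 0.25, 0.42, 0.3, -0.09, 0, 0.3, 0.51, 0.3, -0.121, 0, 0.33, 0.6, 0.3, -0.121, 0, 0.33, 0.67, 0.3, -0.121, 0]}}

```text
t: 4.93
eef_pos: [582.3, -7.2, 123.8]
tcp_rot: [3.141, -0.001, 1.457]
ft_force: [-1.5, -0.5, -6.2]
opening: 0.628
grip_force: 30.0
```

{"fn": "servo_tool", "kwargs": {"moves": [0.01, 0.08, 0, 0, 0, 0.02, 0.17, 0, 0, 0, 0.03, 0.26, 0, 0, 0, 0.04, 0.35, 0, 0, 0, 0.04, 0.44, 0, 0, 0, 0.04, 0.53, 0, 0, 0, 0.04, 0.61, 0, 0, 0, 0.04, 0.68, 0, 0, 0, 0.04, 0.72, 0, 0, 0, 0.04, 0.732, 0, 0, 0, 0.04, 0.732, 0, 0, 0, 0.04, 0.732, 0, 0, 0]}}

```text
t: 5.93
eef_pos: [596.5, 281.9, 124.0]
tcp_rot: [-3.141, 0.001, 1.457]
ft_force: [-0.1, 0.0, -5.8]
opening: 0.628
grip_force: 30.0
```

{"fn": "servo_tool", "kwargs": {"moves": [0.002, 0.001, -0.06, 0, 0, 0.002, 0.001, -0.12, 0, 0, 0.002, 0.001, -0.17, 0, 0, 0.002, 0.001, -0.21, 0, 0, 0.002, 0.001, -0.235, 0, 0, 0.002, 0.001, -0.25, 0, 0, 0.002, 0.001, -0.257, 0, 0, 0.002, 0.001, -0.261, 0, 0, 0.002, 0.001, -0.263, 0, 0, 0.002, 0.001, -0.265, 0, 0, 0.002, 0.001, -0.267, 0, 0, 0.002, 0.001, -0.267, 0, 0]}}

```text
t: 6.93
eef_pos: [597.6, 283.2, 18.2]
tcp_rot: [3.141, -0.0, 1.457]
ft_force: [-0.9, 1.2, -6.0]
opening: 0.629
grip_force: 30.0
```

Not touching yet, so I lower slowly.

{"fn": "servo_tool", "kwargs": {"moves": [0, 0, -0.001, 0, 0, 0, 0, -0.002, 0, 0, 0, 0, -0.003, 0, 0, 0, 0, -0.004, 0, 0, 0, 0, -0.004, 0, 0]}}

```text
t: 7.35
eef_pos: [597.6, 283.1, 16.9]
tcp_rot: [3.141, -0.0, 1.457]
ft_force: [-2.0, -0.3, 1.7]
opening: 0.63
grip_force: 30.0
```

{"fn": "servo_tool", "kwargs": {"moves": [0, 0, 0, 0, 0.75, 0, 0, 0, 0, 0.9, 0, 0, 0, 0, 0.9, 0, 0, 0, 0, 0.9, 0, 0, 0.04, 0, 0.9, 0, 0, 0.12, 0, 0.9, 0, 0, 0.22, 0, 0.9, -0.09, -0.09, 0.22, -0.03, 0.9, -0.15, -0.18, 0.22, -0.074, 0.9, -0.22, -0.27, 0.22, -0.074, 0.9, -0.29, -0.36, 0.22, -0.074, 0.9, -0.33, -0.44, 0.22, -0.074, 0.9]}}

```text
t: 8.35
eef_pos: [470.0, 116.9, 104.5]
tcp_rot: [3.141, -0.0, 1.225]
ft_force: [0.4, -0.4, 0.3]
opening: 0.897
grip_force: 0.0
```

```bash
python3 - <<'E'
from m import *
im,d=snap('top');W=cloud('top',cv2.medianBlur(d,5))
rect(W,(190,138,274,200),29,50,'base'); rect(W,(190,138,274,200),8,50,'board');rect(W,(300,200,356,242),14,35,'top')
s=state();print(s['eef_pos'],s['tcp_rot'])
E
```

```text
base c [599.8 282.8] size [130.6  60.2] long-axis deg 83.3 zmed 36.6 1097
board c [594.9 281.3] size [182.9 125.1] long-axis deg 83.4 zmed 12.7 2814
top c [439.5  13.8] size [72.9 51. ] long-axis deg 69.6 zmed 22.3 406
[466.16236936 112.62644014 104.16010843] [-3.13850524e+00  2.37364304e-03  1.22411855e+00]
```

{"fn": "servo_tool", "kwargs": {"moves": [-0.03, -0.1, 0, 0, 0.8, -0.055, -0.18, 0, 0, 0.8, -0.055, -0.215, -0.03, 0, 0.8, -0.055, -0.215, -0.1, 0, 0.8, -0.055, -0.215, -0.17, 0, 0.8, -0.055, -0.215, -0.21, 0, 0.8, -0.055, -0.215, -0.235, 0, 0.8, -0.055, -0.215, -0.247, 0, 0.8, -0.055, -0.215, -0.25, 0, 0.8, -0.055, -0.215, -0.25, 0, 0.8, -0.055, -0.215, -0.25, 0, 0.8]}}

```text
t: 9.32
eef_pos: [450.2, 31.8, 4.9]
tcp_rot: [3.14, -0.0, 1.224]
ft_force: [0.9, -0.2, 0.4]
opening: 0.802
grip_force: 0.0
```

{"fn": "servo_tool", "kwargs": {"moves": [0, 0, 0, 0, 0.2, 0, 0, 0, 0, 0.2, 0, 0, 0, 0, 0.2, 0, 0, 0, 0, 0.2, 0, 0, 0, 0, 0.2, 0, 0, 0, 0, 0.2, 0, 0, 0, 0, 0.2, 0, 0, 0, 0, 0.2, 0, 0, 0, 0, 0.2, 0, 0, 0, 0, 0.2]}}

```text
t: 10.15
eef_pos: [449.1, 31.9, 4.3]
tcp_rot: [-3.14, 0.0, 1.224]
ft_force: [-3.4, 1.9, 5.5]
opening: 0.458
grip_force: 29.9
```

{"fn": "servo_tool", "kwargs": {"moves": [0, 0, 0.03, 0, 0, 0, 0, 0.1, 0, 0, 0, 0, 0.19, 0, 0, 0.02, 0.04, 0.25, 0, 0, 0.06, 0.11, 0.25, 0.02, 0, 0.11, 0.19, 0.25, 0.04, 0, 0.15, 0.27, 0.25, 0.06, 0, 0.2, 0.35, 0.25, 0.074, 0, 0.25, 0.43, 0.25, 0.074, 0, 0.29, 0.51, 0.25, 0.074, 0, 0.33, 0.58, 0.25, 0.074, 0, 0.36, 0.63, 0.25, 0.074, 0]}}

```text
t: 11.15
eef_pos: [594.6, 286.4, 103.7]
tcp_rot: [3.141, -0.0, 1.458]
ft_force: [-0.6, -0.1, -2.2]
opening: 0.457
grip_force: 29.9
```

{"fn": "servo_tool", "kwargs": {"moves": [0.0145, 0.027, 0, 0, 0, 0.0145, 0.027, 0, 0, 0, 0.0145, 0.027, 0, 0, 0]}}

```text
t: 11.4
eef_pos: [599.1, 294.6, 103.4]
tcp_rot: [-3.141, 0.001, 1.458]
ft_force: [-0.3, -0.1, -2.6]
opening: 0.462
grip_force: 29.9
```

```bash
python3 - <<'E'
from m import *
im,d=snap('side');s=state();print(s['eef_pos'],s['tcp_rot'])
cv2.imwrite('pics/side1.png',cv2.resize(im[60:260,180:460],(784,560)))
E
```

```text
[599.00047929 294.02894545 103.62792167] [-3.14057211e+00  7.80049706e-04  1.45701517e+00]
```

View pics/side1.png

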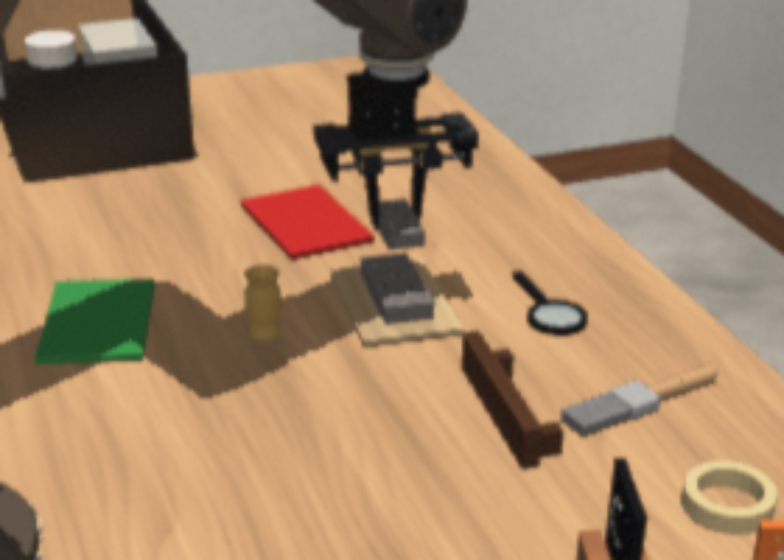

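The base slab is centred on the board at about (395,290), and the small slab hangs level in the jaws at (403,225). Lowering it.

{"fn": "servo_tool", "kwargs": {"moves": [0, 0, -0.05, 0, 0, 0, 0, -0.09, 0, 0, 0, 0, -0.12, 0, 0, 0, 0, -0.138, 0, 0, 0, 0, -0.147, 0, 0, 0, 0, -0.151, 0, 0, 0, 0, -0.153, 0, 0, 0, 0, -0.1545, 0, 0, 0, 0, -0.156, 0, 0, 0, 0, -0.156, 0, 0, 0, 0, -0.156, 0, 0]}}

```text
t: 12.37
eef_pos: [599.7, 294.7, 42.2]
tcp_rot: [3.141, -0.0, 1.457]
ft_force: [0.4, -0.6, -2.3]
opening: 0.465
grip_force: 29.9
```

{"fn": "servo_tool", "kwargs": {"moves": [0, 0, -0.001, 0, 0, 0, 0, -0.002, 0, 0, 0, 0, -0.003, 0, 0, 0, 0, -0.004, 0, 0, 0, 0, -0.004, 0, 0]}}

```text
t: 12.78
eef_pos: [599.7, 294.7, 41.4]
tcp_rot: [3.141, -0.0, 1.457]
ft_force: [-2.8, -1.1, 8.3]
opening: 0.461
grip_force: 29.9
```

{"fn": "servo_tool", "kwargs": {"moves": [0, 0, 0, 0, 0.55, 0, 0, 0, 0, 0.8, 0, 0, 0, 0, 0.8, 0, 0, 0.01, 0, 0.8, 0, 0, 0.07, 0, 0.8, 0, 0, 0.16, 0, 0.8, 0, 0, 0.24, 0, 0.8, -0.09, -0.01, 0.24, 0, 0.8, -0.19, -0.02, 0.24, 0, 0.8, -0.29, -0.03, 0.24, 0, 0.8, -0.38, -0.04, 0.24, 0, 0.8, -0.423, -0.053, 0.24, 0, 0.8]}}

```text
t: 13.78
eef_pos: [426.5, 272.9, 136.6]
tcp_rot: [-3.14, 0.001, 1.458]
ft_force: [2.6, 0.2, 0.5]
opening: 0.798
grip_force: 0.0
```

```bash
python3 - <<'E'
from m import *
im,d=snap('top');W=cloud('top',cv2.medianBlur(d,5))
rect(W,(190,138,274,200),29,50,'base'); rect(W,(190,138,274,200),52,70,'top')
s=state();print(s['eef_pos'],s['tcp_rot'])
E
```

```text
base c [600.  282.8] size [130.7  60.5] long-axis deg 83.2 zmed 36.6 518
top c [600.4 281.6] size [90.4 44.4] long-axis deg 83.1 zmed 58.6 579
[425.16636353 272.26740472 136.65036777] [-3.13935294e+00  1.34842616e-03  1.45824573e+00]
```

Top slab sits within 1.5 mm of the base slab's centre. Now the vase.

{"fn": "servo_tool", "kwargs": {"moves": [0, 0, 0, 0, 0.8, 0, 0, 0, 0, 0.8, 0, 0, 0, 0, 0.8]}}

```text
t: 14.08
eef_pos: [431.7, 273.7, 136.4]
tcp_rot: [3.141, -0.001, 1.456]
ft_force: [-0.4, -1.1, -0.2]
opening: 0.802
grip_force: 0.0
```

{"fn": "servo_tool", "kwargs": {"moves": [0, 0, -0.05, 0, 0.8, 0, 0, -0.11, 0, 0.8, 0, 0, -0.17, 0, 0.8, 0, 0, -0.22, 0, 0.8, 0, 0, -0.25, 0, 0.8, 0, 0, -0.268, 0, 0.8, 0, 0, -0.276, 0, 0.8, 0, 0, -0.276, 0, 0.8, 0, 0, -0.276, 0, 0.8]}}

```text
t: 14.83
eef_pos: [431.0, 273.5, 26.2]
tcp_rot: [3.141, -0.0, 1.457]
ft_force: [-0.6, -0.3, -0.5]
opening: 0.799
grip_force: 0.0
```

{"fn": "servo_tool", "kwargs": {"moves": [0, 0, 0, 0, 0.6, 0, 0, 0, 0, 0.55, 0, 0, 0, 0, 0.5, 0, 0, 0, 0, 0.46, 0, 0, 0, 0, 0.43, 0, 0, 0, 0, 0.3, 0, 0, 0, 0, 0.2, 0, 0, 0, 0, 0.2, 0, 0, 0, 0, 0.2, 0, 0, 0, 0, 0.2]}}

```text
t: 15.67
eef_pos: [430.2, 273.4, 26.0]
tcp_rot: [-3.141, 0.0, 1.457]
ft_force: [-3.3, -0.6, 5.1]
opening: 0.436
grip_force: 30.0
```

{"fn": "servo_tool", "kwargs": {"moves": [0, 0, 0.02, 0, 0, 0, 0, 0.07, 0, 0, 0, 0, 0.14, 0, 0, 0, 0, 0.2, 0, 0, 0.02, 0, 0.23, 0, 0, 0.07, 0.01, 0.23, 0, 0, 0.14, 0.022, 0.23, 0, 0, 0.22, 0.022, 0.23, 0, 0, 0.3, 0.022, 0.23, 0, 0, 0.36, 0.022, 0.23, 0, 0, 0.4, 0.022, 0.23, 0, 0, 0.42, 0.022, 0.23, 0, 0]}}

```text
t: 16.67
eef_pos: [600.3, 281.8, 117.7]
tcp_rot: [3.141, -0.0, 1.456]
ft_force: [-0.1, 0.3, -2.4]
opening: 0.432
grip_force: 30.0
```

{"fn": "servo_tool", "kwargs": {"moves": [0, 0, 0, 0, 0, 0, 0, 0, 0, 0, 0, 0, 0, 0, 0, 0, 0, -0.03, 0, 0, 0, 0, -0.055, 0, 0, 0, 0, -0.07, 0, 0, 0, 0, -0.075, 0, 0, 0, 0, -0.078, 0, 0, 0, 0, -0.078, 0, 0, 0, 0, -0.078, 0, 0]}}

```text
t: 17.5
eef_pos: [598.6, 282.3, 86.8]
tcp_rot: [3.141, -0.0, 1.457]
ft_force: [0.1, -0.3, -2.3]
opening: 0.432
grip_force: 30.0
```

{"fn": "servo_tool", "kwargs": {"moves": [0, 0, -0.001, 0, 0, 0, 0, -0.002, 0, 0, 0, 0, -0.003, 0, 0, 0, 0, -0.004, 0, 0, 0, 0, -0.004, 0, 0]}}

```text
t: 17.92
eef_pos: [598.5, 282.2, 85.1]
tcp_rot: [3.141, -0.0, 1.457]
ft_force: [0.6, -0.4, -2.7]
opening: 0.431
grip_force: 30.0
```

{"fn": "servo_tool", "kwargs": {"moves": [0, 0, -0.0005, 0, 0, 0, 0, -0.001, 0, 0, 0, 0, -0.0015, 0, 0, 0, 0, -0.002, 0, 0, 0, 0, -0.002, 0, 0]}}

```text
t: 18.33
eef_pos: [598.5, 282.4, 84.9]
tcp_rot: [3.141, -0.0, 1.457]
ft_force: [-2.5, 0.1, 5.7]
opening: 0.433
grip_force: 30.0
```

{"fn": "servo_tool", "kwargs": {"moves": [0, 0, 0, 0, 0.46, 0, 0, 0, 0, 0.55, 0, 0, 0, 0, 0.8, 0, 0, 0, 0, 0.8, 0, 0, 0.02, 0, 0.8, 0, 0, 0.08, 0, 0.8, 0, 0, 0.17, 0, 0.8, 0, 0, 0.26, 0, 0.8, 0, -0.03, 0.29, 0, 0.8, 0, -0.1, 0.29, -0.03, 0.7, 0, -0.2, 0.29, -0.058, 0.6, 0, -0.3, 0.29, -0.058, 0.6]}}

```text
t: 19.33
eef_pos: [598.0, 161.3, 200.8]
tcp_rot: [3.141, -0.0, 1.271]
ft_force: [1.0, -0.7, 0.8]
opening: 0.649
grip_force: 0.0
```

{"fn": "servo_tool", "kwargs": {"moves": [0, -0.1, 0, 0, 0.6, 0, -0.2, 0, 0, 0.6, 0, -0.3, 0, 0, 0.6, 0, -0.4, 0, 0, 0.6, 0, -0.5, 0, 0, 0.6, 0, -0.58, 0, 0, 0.6, 0, -0.65, 0, 0, 0.6, 0, -0.7, 0, 0, 0.6, 0, -0.7, 0, 0, 0.6, 0, -0.7, 0, 0, 0.6, 0, -0.7, 0, 0, 0.6, 0, -0.7, 0, 0, 0.6]}}

```text
t: 20.33
eef_pos: [598.4, -116.8, 200.4]
tcp_rot: [3.142, -0.0, 1.276]
ft_force: [-0.2, 0.3, -0.4]
opening: 0.604
grip_force: 0.0
```

```bash
python3 - <<'E'
from m import *
im,d=snap('top');W=cloud('top',cv2.medianBlur(d,5))
rect(W,(190,138,274,200),29,50,'base'); rect(W,(190,138,274,200),52,66,'top');rect(W,(190,138,274,200),120,150,'vase rim')
rect(W,(284,145,372,170),42,60,'rail');rect(W,(410,140,475,185),100,140,'plaque top')
s=state();print(s['eef_pos'],s['tcp_rot'])
E
```

```text
base c [599.8 283. ] size [131.3  60.2] long-axis deg 83.3 zmed 37.1 498
top c [600.7 281.6] size [90.7 44.9] long-axis deg 83.1 zmed 58.6 311
vase rim c [600.5 283.2] size [36.8 37.4] long-axis deg -89.8 zmed 130.3 139
rail c [615.6  17.3] size [197.7  20.9] long-axis deg 84.6 zmed 49.7 578
plaque top c [ 582.3 -319.1] size [17.8 13.1] long-axis deg 29.1 zmed 127.8 26
[ 598.43338369 -116.72261566  200.38616901] [ 3.14149746e+00 -5.89516150e-05  1.27589016e+00]
```

{"fn": "servo_tool", "kwargs": {"moves": [-0.005, -0.08, 0, 0, 0.6, -0.01, -0.18, 0, 0, 0.6, -0.015, -0.28, 0, 0, 0.6, -0.02, -0.36, 0, 0, 0.6, -0.02, -0.41, 0, 0, 0.6, -0.02, -0.423, 0, 0, 0.6, -0.02, -0.423, 0, 0, 0.6, -0.02, -0.423, -0.06, 0, 0.6, -0.02, -0.423, -0.13, 0, 0.6, -0.02, -0.423, -0.2, 0, 0.6, -0.02, -0.423, -0.25, 0, 0.6, -0.02, -0.423, -0.273, 0, 0.6]}}

```text
t: 21.38
eef_pos: [589.9, -284.3, 88.5]
tcp_rot: [-3.138, -0.001, 1.276]
ft_force: [0.9, 0.6, -0.1]
opening: 0.6
grip_force: 0.0
```

{"fn": "servo_tool", "kwargs": {"moves": [0, 0, 0, 0, 0.5, 0, 0, 0, 0, 0.4, 0, 0, 0, 0, 0.3, 0, 0, 0, 0, 0.25, 0, 0, 0, 0, 0.2, 0, 0, 0, 0, 0.16, 0, 0, 0, 0, 0.13, 0, 0, 0, 0, 0.1, 0, 0, 0, 0, 0, 0, 0, 0, 0, 0, 0, 0, 0, 0, 0]}}

```text
t: 22.3
eef_pos: [590.4, -287.1, 91.2]
tcp_rot: [3.141, 0.0, 1.275]
ft_force: [-1.4, 0.9, 2.4]
opening: 0.109
grip_force: 30.0
```

{"fn": "servo_tool", "kwargs": {"moves": [0, 0, 0.015, 0, 0, 0, 0, 0.05, 0, 0, 0, 0, 0.1, 0, 0, 0, 0, 0.16, 0, 0, 0, 0, 0.22, 0, 0, 0, 0, 0.26, 0, 0, 0, 0.02, 0.26, 0.01, 0, 0, 0.07, 0.26, 0.03, 0, 0, 0.14, 0.26, 0.05, 0, 0, 0.22, 0.26, 0.0645, 0, -0.009, 0.3, 0.26, 0.0645, 0, -0.009, 0.38, 0.26, 0.0645, 0]}}

```text
t: 23.3
eef_pos: [585.6, -133.0, 193.7]
tcp_rot: [-3.139, -0.001, 1.479]
ft_force: [0.2, -0.2, -2.4]
opening: 0.103
grip_force: 30.0
```

{"fn": "servo_tool", "kwargs": {"moves": [0, 0.08, 0, 0, 0, 0, 0.16, 0, 0, 0, 0, 0.23, 0, 0, 0, 0, 0.29, 0, 0, 0, 0, 0.34, 0, 0, 0, 0, 0.37, 0, 0, 0, 0, 0.385, 0, 0, 0, 0, 0.385, 0, 0, 0, 0, 0.385, 0, 0, 0, 0, 0.385, 0, 0, 0]}}

```text
t: 24.13
eef_pos: [586.8, 18.0, 194.8]
tcp_rot: [-3.141, 0.0, 1.477]
ft_force: [-0.3, 0.2, -2.8]
opening: 0.106
grip_force: 30.0
```

{"fn": "servo_tool", "kwargs": {"moves": [0, 0.003, -0.03, 0, 0, 0, 0.003, -0.08, 0, 0, 0, 0.003, -0.14, 0, 0, 0, 0.003, -0.19, 0, 0, 0, 0.003, -0.23, 0, 0, 0, 0.003, -0.255, 0, 0, 0, 0.003, -0.266, 0, 0, 0, 0.003, -0.271, 0, 0, 0, 0.003, -0.274, 0, 0, 0, 0.003, -0.274, 0, 0, 0, 0.003, -0.274, 0, 0]}}

```text
t: 25.05
eef_pos: [587.2, 20.1, 86.2]
tcp_rot: [3.14, -0.0, 1.477]
ft_force: [0.2, -0.3, -2.8]
opening: 0.104
grip_force: 30.0
```

```bash
python3 - <<'E'
from m import *
im,d=snap('side');s=state();print(s['eef_pos'],s['tcp_rot'],s['ft_force'])
cv2.imwrite('pics/side2.png',cv2.resize(im[100:250,300:480],(720,600),interpolation=3))
im,d=snap('top');W=cloud('top',cv2.medianBlur(d,5))
for lo in (60,70,110): rect(W,(284,145,372,170),42,55,'rail')
E
```

```text
[587.17073581  20.16545383  86.21646183] [ 3.14025624e+00 -2.11871217e-05  1.47720847e+00] [ 0.77662301  0.97951509 -1.70624908]
rail c [622.7 106.2] size [18.8 26.2] long-axis deg -0.9 zmed 49.8 61
rail c [622.7 106.2] size [18.8 26.2] long-axis deg -0.9 zmed 49.8 61
rail c [622.7 106.2] size [18.8 26.2] long-axis deg -0.9 zmed 49.8 61
```

View pics/side2.png

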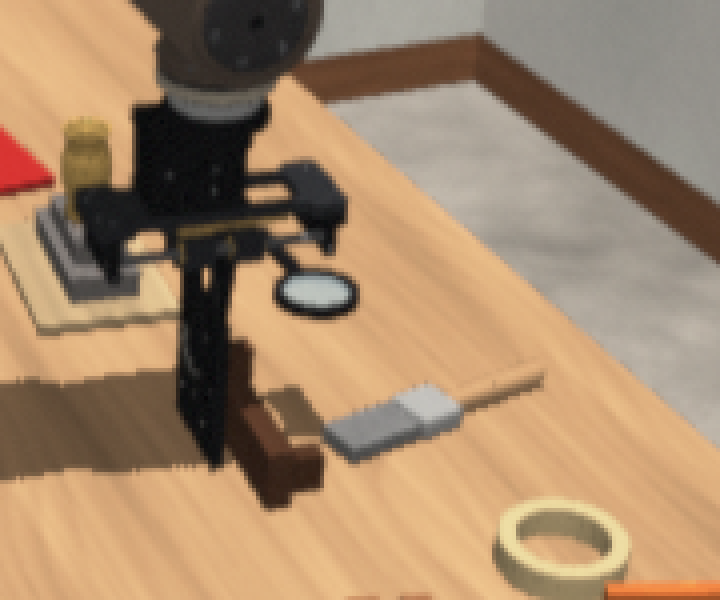

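The stack stands complete at (90,220), and the plaque hangs upright just in front of the rail at (205,380). Creeping down until the foot touches.

{"fn": "servo_tool", "kwargs": {"moves": [0, 0, -0.002, 0, 0, 0, 0, -0.0035, 0, 0, 0, 0, -0.005, 0, 0, 0, 0, -0.006, 0, 0, 0, 0, -0.007, 0, 0, 0, 0, -0.007, 0, 0]}}

```text
t: 25.65
eef_pos: [586.9, 20.2, 83.2]
tcp_rot: [3.141, 0.0, 1.477]
ft_force: [-1.5, -0.3, 5.8]
opening: 0.105
grip_force: 30.0
```

Foot is on the bench (force up 8.6 N). I open a little, then walk the top towards the rail between the loose fingers.

{"fn": "servo_tool", "kwargs": {"moves": [0, 0, 0, 0, 0.13, 0, 0, 0, 0, 0.17, 0, 0, 0, 0, 0.21, 0, 0, 0, 0, 0.25, 0, 0, 0, 0, 0.25, 0, 0, 0, 0, 0.25]}}

```text
t: 26.15
eef_pos: [586.8, 20.2, 82.6]
tcp_rot: [3.142, 0.0, 1.477]
ft_force: [0.2, 0.6, 0.4]
opening: 0.243
grip_force: 0.0
```

{"fn": "servo_tool", "kwargs": {"moves": [0.003, 0, 0, 0, 0.25, 0.006, 0, 0, 0, 0.25, 0.009, -0.001, 0, 0, 0.25, 0.012, -0.001, 0, 0, 0.25, 0.015, -0.001, 0, 0, 0.25, 0.018, -0.002, 0, 0, 0.25, 0.021, -0.002, 0, 0, 0.25, 0.024, -0.002, 0, 0, 0.25, 0.027, -0.002, 0, 0, 0.25, 0.03, -0.003, 0, 0, 0.25, 0.033, -0.003, 0, 0, 0.25, 0.036, -0.003, 0, 0, 0.25]}}

```text
t: 27.15
eef_pos: [601.4, 19.0, 82.7]
tcp_rot: [3.141, 0.0, 1.477]
ft_force: [0.0, 0.5, 0.2]
opening: 0.248
grip_force: 0.0
```

{"fn": "servo_tool", "kwargs": {"moves": [0.003, 0, 0, 0, 0.25, 0.006, 0, 0, 0, 0.25, 0.009, -0.001, 0, 0, 0.25, 0.012, -0.001, 0, 0, 0.25, 0.015, -0.001, 0, 0, 0.25, 0.018, -0.002, 0, 0, 0.25, 0.021, -0.002, 0, 0, 0.25, 0.024, -0.002, 0, 0, 0.25, 0.027, -0.002, 0, 0, 0.25, 0.03, -0.003, 0, 0, 0.25, 0.031, -0.003, 0, 0, 0.25, 0.031, -0.003, 0, 0, 0.25]}}

```text
t: 28.15
eef_pos: [613.6, 17.8, 82.6]
tcp_rot: [-3.141, 0.0, 1.477]
ft_force: [-0.0, 0.6, 0.4]
opening: 0.248
grip_force: 0.1
```

```bash
python3 - <<'E'
from m import *
im,d=snap('side');s=state();print(s['eef_pos'],s['tcp_rot'],s['ft_force'])
cv2.imwrite('pics/side3.png',cv2.resize(im[100:250,300:480],(720,600),interpolation=3))
E
```

```text
[613.58596403  17.80440046  82.59808018] [-3.14153804e+00  7.41230250e-06  1.47716430e+00] [ 0.43183145 -0.09581754 -0.35481441]
```

View pics/side3.png

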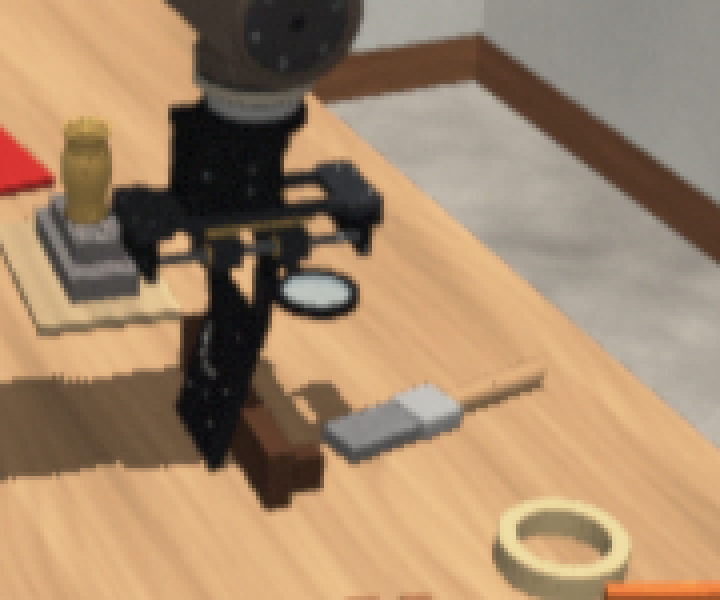

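The plaque now leans on the rail, its foot unmoved at (215,465). I open slowly and rise clear.

{"fn": "servo_tool", "kwargs": {"moves": [0.001, 0, 0, 0, 0.27, 0.003, 0, 0, 0, 0.29, 0.005, 0, 0, 0, 0.31, 0.006, 0, 0, 0, 0.35, 0.006, 0, 0, 0, 0.4, 0.006, 0, 0, 0, 0.45, 0.006, 0, 0, 0, 0.5, 0.006, 0, 0, 0, 0.5, 0.006, 0, 0.02, 0, 0.5, 0.006, 0, 0.06, 0, 0.5, 0.006, 0, 0.13, 0, 0.5, 0.006, 0, 0.2, 0, 0.5]}}

```text
t: 29.2
eef_pos: [615.6, 17.8, 163.6]
tcp_rot: [-3.14, 0.0, 1.477]
ft_force: [-0.1, 1.1, 0.2]
opening: 0.501
grip_force: 0.0
```

{"fn": "servo_tool", "kwargs": {"moves": [-0.05, -0.05, 0.1, 0, 0.5, -0.12, -0.12, 0.1, 0, 0.5, -0.19, -0.19, 0.1, 0, 0.5, -0.26, -0.26, 0.1, 0, 0.5, -0.33, -0.33, 0.1, 0, 0.5, -0.33, -0.4, 0.1, 0, 0.5, -0.33, -0.45, 0.1, 0, 0.5, -0.33, -0.45, 0.1, 0, 0.5, -0.33, -0.45, 0.1, 0, 0.5]}}

```text
t: 29.95
eef_pos: [483.9, -162.9, 203.1]
tcp_rot: [3.141, 0.0, 1.475]
ft_force: [-0.0, 0.6, 0.5]
opening: 0.501
grip_force: 0.0
```

```bash
python3 - <<'E'
from m import *
im,d=snap('side');s=state();print(s['t'],s['eef_pos'],s['ft_force'])
im2,d=snap('top');W=cloud('top',cv2.medianBlur(d,5))
rect(W,(190,138,274,200),29,50,'base'); rect(W,(190,138,274,200),52,66,'top');rect(W,(190,138,274,200),120,150,'vase rim')
rect(W,(280,130,372,172),42,53,'rail');rect(W,(280,130,372,172),108,125,'plaque top edge');rect(W,(280,130,372,185),60,125,'plaque')
rect(W,(385,80,430,128),12,40,'tape');rect(W,(320,60,360,142),8,40,'brush')
o=np.zeros((600,800,3),np.uint8);o[:,:400]=cv2.resize(im[110:260,310:410],(400,600),interpolation=3);o[:,400:]=cv2.resize(im2[60:255,210:340],(400,600),interpolation=3)
cv2.imwrite('pics/fin.png',o)
E
```

```text
30.0 [ 483.90616344 -162.04980139  202.9560264 ] [ 0.97494396 -0.55768444 -0.40740278]
base c [599.7 283. ] size [130.9  60.1] long-axis deg 83.2 zmed 36.6 497
top c [600.5 281.7] size [90.  44.6] long-axis deg 82.2 zmed 58.8 309
vase rim c [599.7 283.2] size [37.5 38.2] long-axis deg -1.8 zmed 130.2 148
rail c [610.7  18.9] size [200.2  36.5] long-axis deg 84.6 zmed 49.4 388
plaque top edge c [616.6  18.5] size [82.7 12.4] long-axis deg 84.9 zmed 116.4 167
plaque c [610.   17.8] size [85.1 25.5] long-axis deg 85.0 zmed 99.6 422
tape c [ 759.6 -204.8] size [88.5 88. ] long-axis deg 89.1 zmed 23.3 471
brush c [774.1 -15.4] size [198.9  42.5] long-axis deg 8.9 zmed 17.7 789
```

View pics/fin.png

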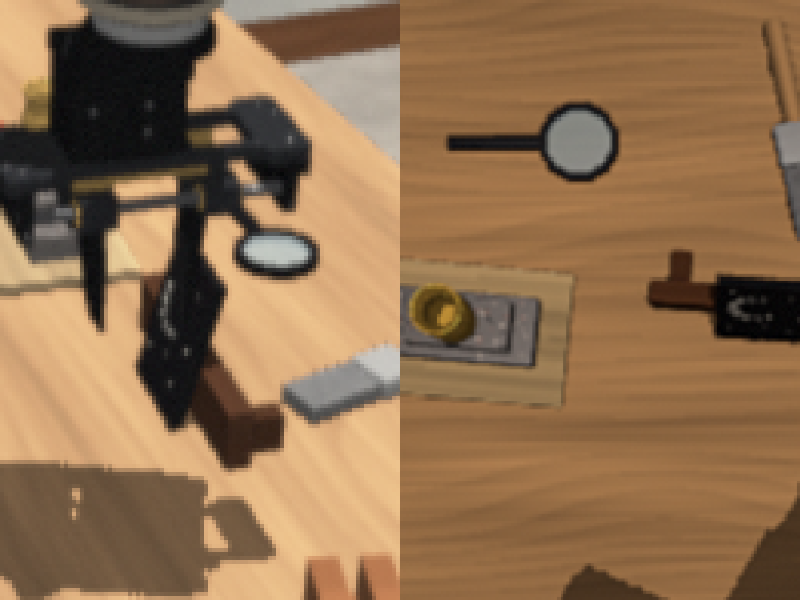

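The plaque leans parallel to the rail at about 14°, centred near (180,350). The stack is intact at (460,320) in the right half, and the tape, magnifier and brush have not moved. Handing in.

{"fn": "servo_tool", "kwargs": {"moves": [0, 0, 0, 0, 0.5, 0, 0, 0, 0, 0.5, 0, 0, 0, 0, 0.5, 0, 0, 0, 0, 0.5]}}

```text
t: 30.38
eef_pos: [484.1, -161.7, 202.7]
tcp_rot: [3.142, -0.0, 1.478]
ft_force: [-0.6, 0.1, 0.5]
opening: 0.499
grip_force: 0.0
```

```bash
python3 -c "
from cell import *
print(job_done())"
```

```text
the job is handed in; nothing more can be done
None
```

The memorial is set out and handed in at about 30 s, with no verdict shown: by the last pictures both slabs and the vase are centred on the board to within about 2 mm of one another, and the plaque leans on the rail at about 14°, parallel and near its middle.

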